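# Dispense one mini cheese onto the tasting board

### The arm

A 7-joint arm with a two-finger parallel gripper is mounted at the origin on a cart in front of the work surface, level with it; the furniture and walls round the work are solid. World frame = base frame: x ahead of the robot, y to its left, z up, the work surface at z = 0. Lengths are in mm, angles in rad, forces in N, time in s.
With the tool pointing down it reaches from about 400 to 875 mm from the base axis. Payload 4.4 kg.
Tool frame: the origin (TCP) lies midway between the tips of the shut fingers; the grasp point (between the pads) lies 19 mm behind it; z points along the fingers, y is the direction in which the jaws open and shut (so a half turn about z gives the same grasp; the last joint's range is limited). The gripper opens to 85 mm and grips with 20 to 120 N. Pads are 22 mm wide; open, the fingers measure 114 mm over their backs; the gripper's body (76 mm by 85 mm) begins 54 mm behind the grasp point. The pads swing forward as they close: fully open they stand 13 mm farther back than shut.
Start: joints at [-1.278, 0.628, 0.038, 1.517, -0.027, 0.996, -0.02], TCP at [228.225, 608.63, 231.313] pointing down, gripper open.
Joint ranges: [-3.06, 3.06], [-0.37, 2.12], [-1.25, 1.32], [0.18, 2.47], [-1.1, 4.24], [0.23, 1.98], [-2.94, 2.94]. Speed limits (rad/s): [2.57, 2.57, 3.14, 3.14, 3.14, 3.14, 3.14].

### API

Orientations are given as [roll, pitch, yaw] about the fixed x, y, z axes, in that order (R = Rz(yaw) Ry(pitch) Rx(roll)).
In Python, from cell import ctrl, vision gives the robot as it stands.
- The arm moves only by the tool play_rows, never from a script. Its arguments are lists of equal length, an entry for each row: "slide": the shift along the tool's x, y, z in mm, a list of three; "turn": the turn about the tool's z in rad; "fingers": the opening, from 0 (shut) to 1 (fully open). A call has 1 to 5 rows; each row is the pose to reach, as a shift and turn from the pose measured when the call began, along the tool's axes at that moment; what a row does not reach only later rows make up. A row lasts 1/8 s, in which the tool goes at most 62.5 mm and 10.7 degrees, less where a joint would pass 70% of its speed; a pose out of reach is approached as far as the arm can. A call with a gripper value outside its range is refused whole. The fingers move at their own pace and stop on an object; the grip force is fixed at half the most. Time passes only in rows, so rows that repeat a pose let the fingers close. It gives the time, the measured TCP pose, the force and the opening at its end, in the units of the state.
- ctrl.read_state(): the state, without advancing time (a new reading comes with each control period).
- vision.get_image(name): name is "side" or "top" or "wrist"; returns (picture, depth): 480x640x3 uint8, blue, green, red; 480x640 float32, mm along the optical axis (not along the pixel's ray), 0 where there is no reading.
- vision.camera_params(name): a dict with "fx", "fy", "cx", "cy" (pixels), "position" and "rotation" of the camera in the world. Camera axes: x right, y up, looking along -z (the intrinsics and any distortion apply to the point x, -y, -z); pixel columns grow to the right and rows downward; lengths in mm; the calibration is good to about 2 mm. A picture is of the moment at which its call begins: read the wrist's pose just before it. camera_params takes no time and is no camera call; for the wrist camera it gives the pose at the moment of the call.
- ctrl.finish_job(): hands the job in, once; it reports no verdict.
The state is a dict: "clock": time; "qpos": joint angles; "qd": joint speeds; "tau": joint torques, N m; "eef_pos": TCP position; "tool_rot": TCP orientation; "force": force on the tool from outside, world axes, zero at the start; "torque": the same for the moment, N m; "width": finger opening in mm.
Only numpy, scipy, OpenCV 4.12 (cv2) and the standard library are available. Lean on these libraries where they do the work, as an engineer would, in place of code of your own. Each camera call takes 0.05 s, during which the arm holds its last target.

### The job

Put out one sample: press the dispenser's plunger all the way down once and let it come back up, so that a single mini cheese is pushed out onto the steel landing in front. Then, with the fingertips, gently push that cheese sideways along the landing until it lies wholly on the round wooden tasting board, not on the square marble slab at the other end. Only touch and push, do not grip or pick anything up; the other cheeses stay in the magazine, and the board and everything else stay where they are.

Things in the scene. Friction and masses are not known exactly. Their poses are not given: they have to be found in the camera images.
- dispenser: mini-cheese dispenser, a fixed steel bench device 170 mm long (its x), 56 mm wide. Origin on the work surface under the magazine's axis; -x is the front (to the robot), y along the landing, z up. Magazine: four rods and a ring, 48 mm across, 79 mm high, holding four stacked cheeses. In front the landing; behind, from x = +45 to +98 mm, the 48 mm wide plunger frame, 126 mm high
- plunger_top (a point): centre of the flat top of the plunger's black mushroom cap (38 mm across), dispenser x = +74 mm, y = 0, 213 mm above the work surface at rest; it moves down with the plunger. Below it a 25 mm thick spring housing. Behind the dispenser a clear glass screen, 240 mm high, stands across the worktop at world x = 0.61 to 0.65 m, y < 0.24 m, and tall display furniture at y < -0.3 m, x > 0.6 m
- plunger (a joint): travel of the plunger in m: 0 = up, 0.020 = fully down. A spring returns it (3 N at the top, 8 N at the bottom, 1 to 3 N more when moving). A bell crank turns each mm down into 2.6 mm forward of the ejector slide under the magazine, 52 mm in all: it pushes the lowest cheese out; the next drops as the plunger comes back up. Each full press puts out one cheese
- landing (a point): where the centre of the pushed-out cheese rests after a full press, to a few mm: on top of the landing, dispenser x = -48, y = 0, z = 21.5 mm. The landing is a flat steel plate from dispenser x = -24 to -72 and y = -40 to +40 mm, open at both y ends; a lip along its front edge (x = -68.5 to -72 mm) stands 9 mm above it
- mini0: waxed mini cheese, a cream-coloured disc 32 mm across and 13 mm high, about 14 g, the lowest in the magazine: the one that the first press pushes out. Origin at the centre of its underside, z up along its axis
- mini1: like mini0, second from below in the magazine
- mini2: like mini0, third from below in the magazine
- mini3: like mini0, the top one in the magazine
- board: tasting board: loose round wooden disc, 150 mm across and 20 mm thick, origin at the centre of its underside. Its rim stands about 2 mm off one y end of the landing (either one), its top 1.5 mm lower than the landing; its centre lies 117 mm from the landing's middle along the dispenser's y, to the + or the - side
- slab: square marble slab, fixed, 140 x 140 mm, 20 mm thick, origin at the centre of its underside, at the other end of the landing; the slice lies on it
- slice: slice of cheese, 96 x 79 mm, 14 mm thick, lying on the slab; origin at the centre of its underside; must stay
- pick_pot: small blue-grey pot of wooden tasting picks, 48 mm across, 79 mm high, standing behind one side of the work; origin at the centre of its underside; must stay
- date_stamp: date stamp with a round wooden handle on a dark block, 30 x 44 mm, 66 mm high, standing behind the other side of the work; origin at the centre of its underside; must stay
Not all that is in view belongs to the job. Leave any orange look-alike of the mini3 alone.

How it is judged:
By the outcome, as a careful person would: the job done as asked, in the order asked, and still so for the second after the job is handed in, with the robot touching nothing.
It also fails if it takes over 56 s, if anything falls off the work surface, if the arm or the gripper's body presses on something with over 40 N, if the wrist force passes 120 N, or if a joint passes its speed limit or range.

## Working session

There is one attempt and no reset: what is moved stays moved. The work goes in short steps, Python scripts to look and compute and a tool call to move; the robot and the scene stay as the last step left them, time stands still between calls to the robot, and variables do not carry over. Pictures are saved under pics/ and viewed, and the job is handed in when it is done.

Besides the shell and the picture viewer there is one more tool, called after "Call:" as name([rows], argument=value, ...), one row to a line, values as JSON. play_rows: Moves the arm, as the interface text tells. Its arguments: {"type":"object","properties":{"slide":{"type":"array"},"turn":{"type":"array"},"fingers":{"type":"array"}},"required":["slide","turn","fingers"]}

```bash
ls; mkdir -p pics; cat > h.py <<'E'
import numpy as np, cv2
from cell import ctrl, vision
def shot(n,f):
    p=vision.camera_params(n); im,d=vision.get_image(n); cv2.imwrite(f'pics/{f}.png',im); np.savez(f'pics/{f}.npz',im=im,d=d,**{k:np.array(v) for k,v in p.items() if not isinstance(v,dict)}); return im,d,p
def load(f):
    z=np.load(f'pics/{f}.npz'); return z['im'],z['d'],z
def pt(p,u,v,d):
    c=np.array([(u-p['cx'])/p['fx']*d,-(v-p['cy'])/p['fy']*d,-d]); return np.array(p['rotation'])@c+np.array(p['position'])
def plane(p,u,v,z):
    a=np.array(p['position']); r=pt(p,u,v,1.)-a; return a+r*(z-a[2])/r[2]
E
python3 - <<'E'
from h import *
for n in('top','side','wrist'):
    im,d,p=shot(n,n+'0'); print(n,p)
s=ctrl.read_state(); print(s)
E
```

```text
pics
top {'fx': 599.7505364038799, 'fy': 599.7505364038799, 'cx': 314.12485393225967, 'cy': 245.7233324756591, 'position': array([ 354.40005552,  189.4040103 , 1194.43023345]), 'rotation': array([ 0.10333102,  0.01559378, -1.55588337])}
side {'fx': 532.0697303431122, 'fy': 532.0697303431122, 'cx': 308.4512173961492, 'cy': 244.86744438473585, 'position': array([185.77443573, 888.41008642, 533.2618167 ]), 'rotation': array([ 1.07849798, -0.01293333, -2.73577236])}
wrist {'fx': 378.4940849094169, 'fy': 378.4940849094169, 'cx': 319.6807561574461, 'cy': 250.0840216865551, 'position': array([163.4721494 , 630.87210538, 373.75479504]), 'rotation': array([-2.75361645e-01,  9.81116272e-04,  1.21135924e+00])}
{'clock': 0.15, 'qpos': array([-1.27780315,  0.6291378 ,  0.03841162,  1.51812534, -0.02700306,
        0.99629034, -0.0200082 ]), 'qd': array([ 2.78728413e-05, -2.06619169e-03,  9.15281685e-04, -3.85067055e-03,
        2.15385691e-04, -9.06220809e-05, -9.31641018e-04]), 'tau': array([ 1.60625194e-03, -5.63800657e+01,  1.22755788e+00, -1.93650699e+01,
        1.11013959e-02,  7.46146980e-03,  1.19841016e-05]), 'eef_pos': array([228.02836342, 608.1922434 , 230.60112366]), 'tool_rot': array([-3.14014812e+00, -1.74915977e-05,  2.78281964e+00]), 'force': array([-0.26649179,  0.42428952, -0.2105315 ]), 'torque': array([ 0.00121848, -0.02459844, -0.01734019]), 'width': 85.04348702678537}
```

```bash
python3 - <<'E'
s=open('h.py').read()
s=s.replace("np.array(p['rotation'])@c","Rot(p['rotation'])@c").replace("def shot","from scipy.spatial.transform import Rotation as RR\ndef Rot(r): return RR.from_euler('xyz',r).as_matrix()\ndef shot",1)
open('h.py','w').write(s)
E
```

```text
(no output)
```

View pics/top0.png

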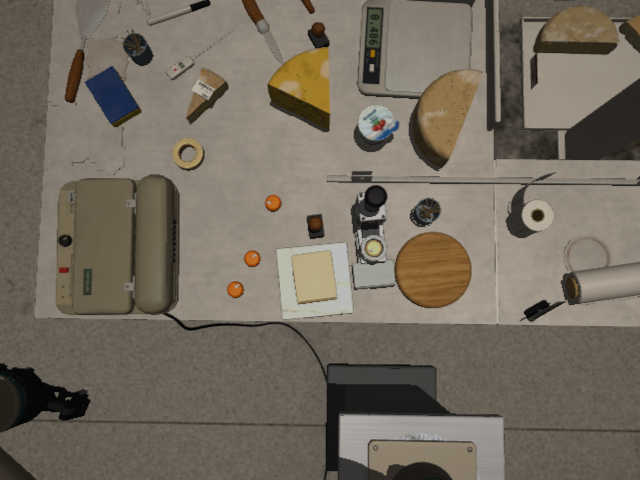

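View pics/side0.png

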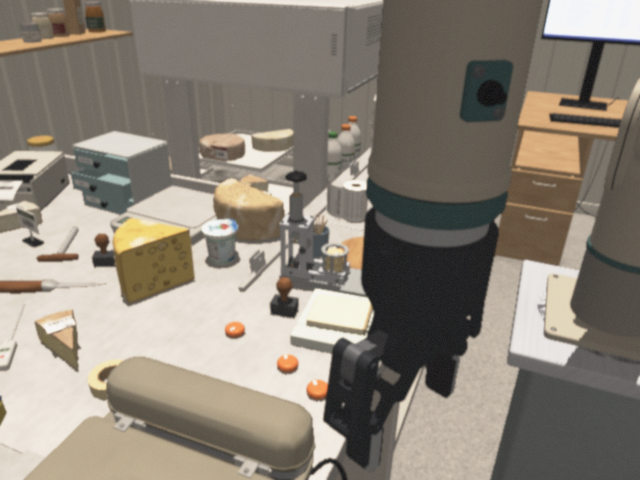

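View pics/wrist0.png

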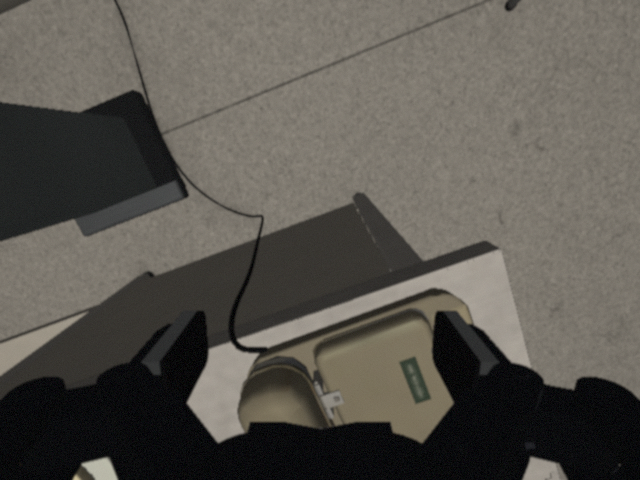

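```bash
python3 - <<'E'
from h import *
im,d,p=load('top0')
c=cv2.resize(im[170:330,270:490],None,fx=3.6,fy=3.6,interpolation=cv2.INTER_CUBIC); cv2.imwrite('pics/c1.png',c)
hsv=cv2.cvtColor(im,cv2.COLOR_BGR2HSV)
print(hsv[270,433],hsv[197,377],d[197,377],d[270,433],d[276,374],d[248,373])
m=cv2.inRange(hsv,(8,70,60),(25,200,255)); m[:225]=0;m[310:]=0;m[:,:392]=0;m[:,480:]=0
m=cv2.morphologyEx(m,cv2.MORPH_OPEN,np.ones((3,3)))
cs=max(cv2.findContours(m,0,1)[0],key=cv2.contourArea); w=np.array([plane(p,u,v,20)[:2] for u,v in cs[:,0]])
print(cv2.minEnclosingCircle(w.astype(np.float32)), cv2.fitEllipse(w.astype(np.float32)))
# heightmap
vv,uu=np.mgrid[0:480,0:640]
P=np.stack([(uu-p['cx'])/p['fx']*d,-(vv-p['cy'])/p['fy']*d,-d],-1)@Rot(p['rotation']).T+np.array(p['position'])
sel=np.zeros(d.shape,bool); sel[175:320,340:410]=1
for lo,hi,n in((195,225,'cap'),(105,140,'frame'),(60,90,'mag'),(17,26,'landing')):
    mm=sel&(P[...,2]>lo)&(P[...,2]<hi)
    q=P[mm]; print(n,len(q),np.median(q,0).round(1),q.min(0).round(),q.max(0).round(), cv2.minAreaRect(q[:,:2].astype(np.float32)) if len(q) else '')
E
```

```text
[ 17 153 147] [ 8 24 43] 992.05206 1171.809 1168.1514 1124.5587
((432.7566833496094, -23.110836029052734), 74.8781509399414) ((432.832763671875, -23.061838150024414), (147.57261657714844, 147.91879272460938), 14.656839370727539)
cap 411 [540.3 105.1 213.3] [522.  86. 204.] [560. 123. 219.] ((541.6015014648438, 104.7308578491211), (36.741485595703125, 37.25884246826172), 46.6019401550293)
frame 465 [527.6 112.7 127.2] [511.  79. 108.] [565. 131. 140.] ((539.7608642578125, 104.55709075927734), (53.543209075927734, 48.482913970947266), 6.185035705566406)
mag 570 [470.4  98.1  77.4] [444.  73.  61.] [560. 131.  90.] ((503.2384948730469, 101.98292541503906), (118.3508529663086, 52.348724365234375), 4.991634845733643)
landing 2358 [425.2 103.6  21.4] [345.  23.  17.] [618. 159.  26.] ((481.6872863769531, 90.90516662597656), (271.8514709472656, 135.79795837402344), 0.5969619750976562)
```

View pics/c1.png

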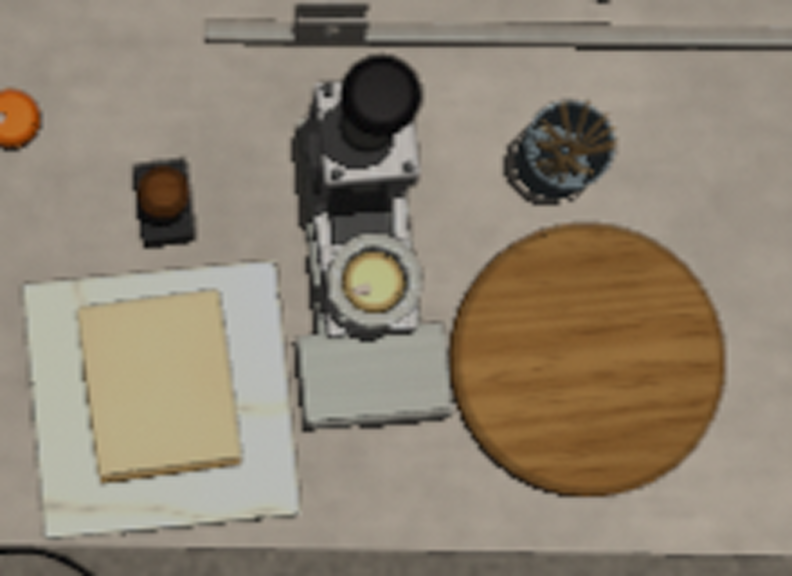

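```bash
cat >> h.py <<'E'
TH=np.radians(6.0); O=np.array([467.4,97.3])
def dw(x,y): return O+np.array([[np.cos(TH),-np.sin(TH)],[np.sin(TH),np.cos(TH)]])@[x,y]
def go(x,y,z,yaw=None):
    s=ctrl.read_state(); R=Rot(s['tool_rot']); t=R.T@(np.array([x,y,z])-s['eef_pos'])
    tn=None if yaw is None else -((yaw-s['tool_rot'][2]+np.pi)%(2*np.pi)-np.pi)
    print('t',s['clock'],'pos',s['eef_pos'].round(1),'rpy',s['tool_rot'].round(3),'F',s['force'].round(1),'w',round(s['width'],1),'slide',t.round(1),'turn',tn)
E
python3 - <<'E'
from h import *
go(*dw(74,0),290,np.pi+TH); print(dw(74,0),dw(-48,0))
E
```

```text
t 0.15 pos [228.  608.2 230.6] rpy [-3.14  -0.     2.783] F [-0.3  0.4 -0.2] w 85.0 slide [-469.7 -361.3  -58.9] turn -0.46349277087219676
[540.99462026 105.03510628] [419.66294902  92.28263376]
```

Call:
play_rows([
  [0, 0, -55],
  [-40, -31, -59],
  [-85, -65, -59],
  [-130, -100, -59],
  [-175, -135, -59],
], turn=[0, -0.1, -0.2, -0.3, -0.46], fingers=[0, 0, 0, 0, 0])

```text
clock: 0.78
eef_pos: [345.3, 418.6, 289.7]
tool_rot: [-3.14, -0.0, -3.035]
force: [1.1, 0.3, 0.3]
width: -0.1
```

```bash
python3 - <<'E'
from h import *
go(*dw(74,0),290,np.pi+TH)
E
```

```text
t 0.775 pos [345.3 418.6 289.7] rpy [-3.14  -0.    -3.035] F [1.1 0.3 0.3] w -0.1 slide [-1.614e+02 -3.325e+02  2.000e-01] turn 0.0014114036861272439
```

Call:
play_rows([
  [-22, -45, 0],
  [-45, -92, 0],
  [-67, -138, 0],
  [-90, -185, 0],
  [-112, -230, 0],
], turn=[0, 0, 0, 0, 0], fingers=[0, 0, 0, 0, 0])

```text
clock: 1.4
eef_pos: [481.7, 200.1, 289.9]
tool_rot: [-3.14, -0.0, -3.036]
force: [0.0, 0.6, -0.0]
width: -0.1
```

Call:
play_rows([
  [-20, -42, 0],
  [-40, -82, 0],
  [-49, -102, 0],
  [-49, -102, 0],
], turn=[0, 0, 0, 0], fingers=[0, 0, 0, 0])

```text
clock: 1.9
eef_pos: [541.6, 101.8, 289.7]
tool_rot: [-3.139, -0.001, -3.04]
force: [-0.5, 0.9, -0.4]
width: 0.1
```

```bash
python3 - <<'E'
from h import *
go(*dw(74,0),216,np.pi+TH)
im,d,p=shot('wrist','w1'); im,d,p=shot('side','s1')
E
```

```text
t 1.9 pos [541.6 101.8 289.7] rpy [-3.139e+00 -1.000e-03 -3.040e+00] F [-0.5  0.9 -0.4] w 0.1 slide [ 0.2  3.5 73.7] turn -0.0027729357018468903
```

View pics/w1.png

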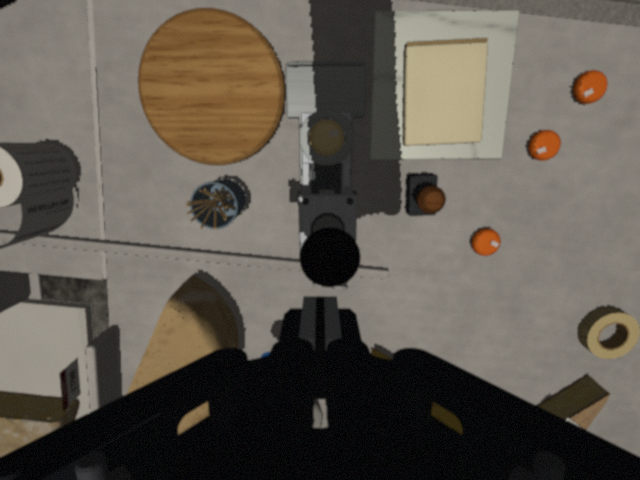

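View pics/s1.png

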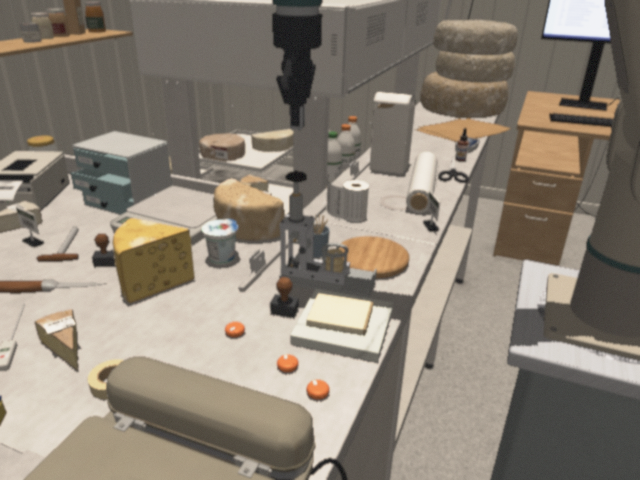

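```bash
python3 - <<'E'
from h import *
im,d,p=load('w1')
print('cap',plane(p,330,257,213),d[257,330]); print('board',plane(p,212,86,20)); print('landing',plane(p,325,91,21.5),[plane(p,*q,21.5).round(1) for q in((287,65),(365,65),(286,117),(366,117))])
m=cv2.inRange(cv2.cvtColor(im,cv2.COLOR_BGR2HSV),(8,70,60),(25,200,255)); m[170:]=0;m[:,290:]=0
cs=max(cv2.findContours(m,0,1)[0],key=cv2.contourArea); w=np.array([plane(p,u,v,20)[:2] for u,v in cs[:,0]]).astype(np.float32)
print(cv2.fitEllipse(w))
E
```

```text
cap [538.53539653 106.0786921  213.        ] 228.31236
board [428.59292565 -21.2203215   20.        ]
landing [421.91853834  92.93179982  21.5       ] [array([401.9,  52.9,  21.5]), array([394.1, 129.9,  21.5]), array([450.7,  55.6,  21.5]), array([442.3, 137.5,  21.5])]
((432.57269287109375, -21.801923751831055), (146.6123504638672, 147.6230926513672), 165.93629455566406)
```

Call:
play_rows([
  [0, 2, 25],
  [0, 3.5, 50],
  [0, 3.5, 68],
  [0, 3.5, 70],
  [0, 3.5, 70],
], turn=[0, 0, 0, 0, 0], fingers=[0, 0, 0, 0, 0])

```text
clock: 2.62
eef_pos: [540.0, 109.5, 220.4]
tool_rot: [-3.141, -0.001, -3.033]
force: [-0.4, 0.5, 0.8]
width: -0.2
```

Call:
play_rows([
  [0, -4, 2],
  [0, -4, 4],
  [0, -4, 7],
  [0, -4, 10],
  [0, -4, 13],
], turn=[0, 0, 0, 0, 0], fingers=[0, 0, 0, 0, 0])

```text
clock: 3.25
eef_pos: [540.6, 105.5, 207.6]
tool_rot: [-3.141, -0.0, -3.033]
force: [-1.3, 0.0, 4.6]
width: -0.2
```

Contact (about 4.6 N at 5 mm). Continue down without lifting.

Call:
play_rows([
  [0, 0, 3],
  [0, 0, 6],
  [0, 0, 9],
  [0, 0, 12],
  [0, 0, 14],
], turn=[0, 0, 0, 0, 0], fingers=[0, 0, 0, 0, 0])

```text
clock: 3.88
eef_pos: [540.6, 105.5, 194.1]
tool_rot: [-3.141, -0.0, -3.033]
force: [-0.9, -0.6, 7.5]
width: -0.2
```

Call:
play_rows([
  [0, 0, 1],
  [0, 0, 2],
  [0, 0, 3],
  [0, 0, 3.5],
  [0, 0, 3.5],
], turn=[0, 0, 0, 0, 0], fingers=[0, 0, 0, 0, 0])

```text
clock: 4.5
eef_pos: [540.7, 105.5, 192.9]
tool_rot: [3.142, 0.001, -3.034]
force: [-4.3, -1.0, 19.9]
width: 0.2
```

```bash
python3 - <<'E'
from h import *
go(*dw(74,0),216,np.pi+TH)
im,d,p=shot('wrist','w2'); im,d,p=shot('top','t2')
cv2.imwrite('pics/t2c.png',cv2.resize(im[170:330,270:490],None,fx=3.6,fy=3.6))
E
```

```text
t 4.5 pos [540.7 105.5 192.9] rpy [ 3.142e+00  1.000e-03 -3.034e+00] F [-4.3 -1.  19.9] w 0.2 slide [ -0.3  -0.5 -23.1] turn 0.003304113907974582
```

View pics/w2.png

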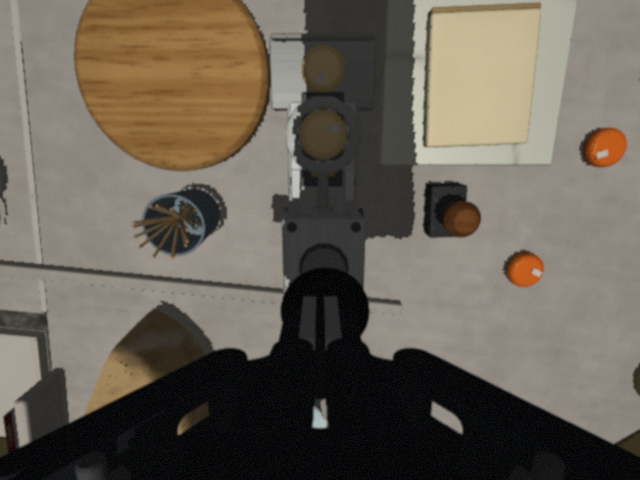

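View pics/t2c.png

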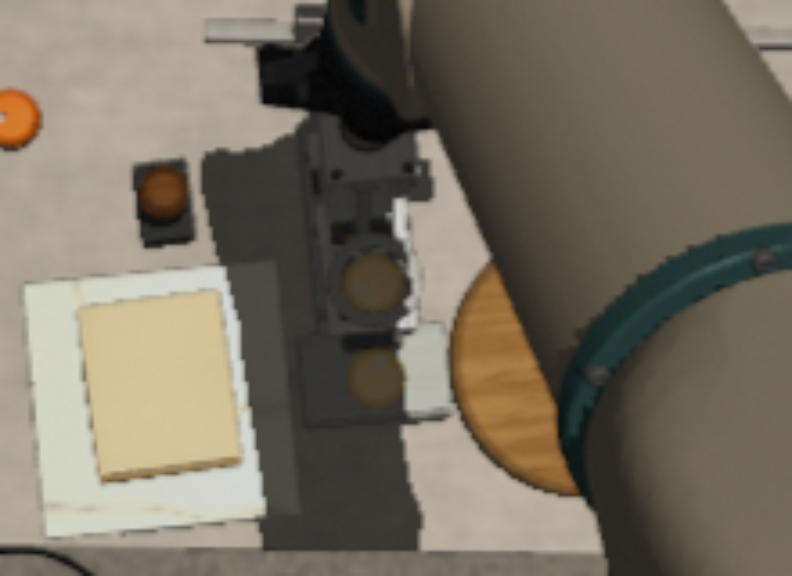

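The plunger is on its stop (19.9 N, z 192.9) and one cheese lies on the landing: wrist (323,66), top crop (377,377). Letting it come up.

Call:
play_rows([
  [0, 0, -5],
  [0, 0, -10],
  [0, 0, -16],
  [0, 0, -22],
  [0, 0, -30],
], turn=[0, 0, 0, 0, 0], fingers=[0, 0, 0, 0, 0])

```text
clock: 5.22
eef_pos: [540.4, 105.5, 222.9]
tool_rot: [-3.142, 0.0, -3.033]
force: [-0.1, 0.9, -0.1]
width: -0.2
```

Call:
play_rows([
  [0, 0, -30],
  [0, 0, -55],
  [0, 0, -60],
  [0, 0, -60],
], turn=[0, 0, 0, 0], fingers=[0, 0, 0, 0])

```text
clock: 5.72
eef_pos: [540.2, 105.5, 282.6]
tool_rot: [-3.142, -0.0, -3.033]
force: [1.1, -0.6, -0.1]
width: 0.0
```

```bash
python3 - <<'E'
from h import *
go(*dw(-48,60),200,np.pi+TH)
im,d,p=shot('wrist','w3')
im,d,q=shot('side','s3')
cv2.imwrite('pics/s3c.png',cv2.resize(im[150:350,250:450],None,fx=3,fy=3,interpolation=cv2.INTER_CUBIC))
E
```

```text
t 5.725 pos [540.2 105.5 282.6] rpy [-3.142 -0.    -3.033] F [ 1.1 -0.6 -0.1] w 0.0 slide [121.   59.9  82.6] turn 0.0034269004312257323
```

View pics/w3.png

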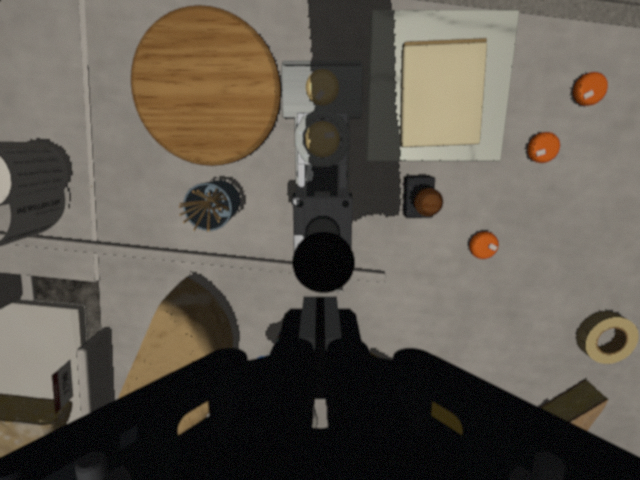

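View pics/s3c.png

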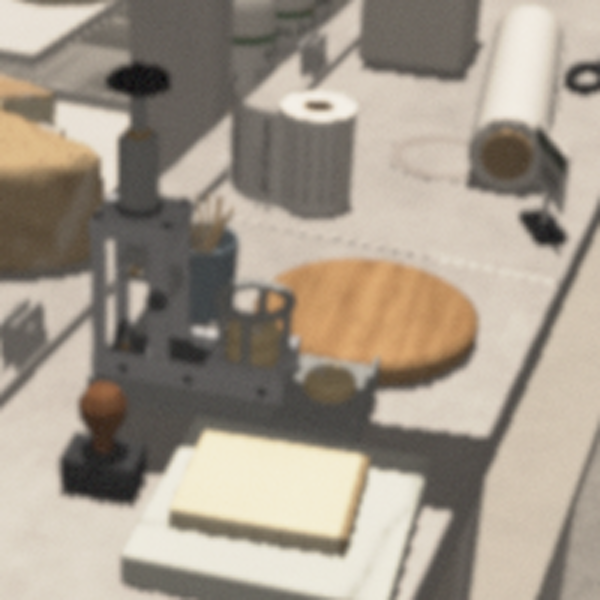

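```bash
python3 - <<'E'
from h import *
im,d,p=load('w3')
A=np.array([[np.cos(TH),np.sin(TH)],[-np.sin(TH),np.cos(TH)]])
L=lambda u,v,z:(A@(plane(p,u,v,z)[:2]-O)).round(1)
print('cheese',L(323,87,34.5),'landing corners',L(283,64,21.5),L(361,64,30.5),'slice edge',L(402,43,34),L(401,145,34),'slab edge',L(371,10,20),L(368,159,20),'board',L(206,86,20),'mag',L(322,138,70))
go(*dw(-50,44),120,np.pi+TH)
E
```

```text
cheese [-47.7   2. ] landing corners [-70. -37.] [-68.6  38.1] slice edge [-85.9  75.4] [ 5.7 80.1] slab edge [-117.1   47.1] [19.9 49.4] board [ -50.2 -114.1] mag [-0.4  1. ]
t 5.825 pos [539.7 105.4 281.9] rpy [-3.141e+00 -2.000e-03 -3.033e+00] F [-0.4 -0.3 -0.2] w 0.2 slide [122.3  44.  162.1] turn 0.003410246678754447
```

Call:
play_rows([
  [40, 15, 0],
  [80, 30, 0],
  [115, 42, 0],
  [122, 44, 30],
  [122, 44, 75],
], turn=[0, 0, 0, 0, 0], fingers=[0, 0, 0, 0, 0])

```text
clock: 6.45
eef_pos: [413.4, 136.5, 206.7]
tool_rot: [3.141, 0.001, -3.032]
force: [0.4, 0.0, -0.7]
width: 0.1
```

Call:
play_rows([
  [0, 0, 40],
  [0, 0, 75],
  [0, 0, 90],
  [0, 0, 90],
], turn=[0, 0, 0, 0], fingers=[0, 0, 0, 0])

```text
clock: 6.95
eef_pos: [412.0, 136.0, 115.2]
tool_rot: [-3.141, -0.004, -3.032]
force: [0.2, -0.0, 0.4]
width: -0.3
```

```bash
python3 - <<'E'
from h import *
go(*dw(-50,44),26,np.pi+TH)
im,d,p=shot('wrist','w4')
im,d,p=shot('side','s4')
cv2.imwrite('pics/s4c.png',cv2.resize(im[150:350,250:450],None,fx=3,fy=3,interpolation=cv2.INTER_CUBIC))
E
```

```text
t 6.95 pos [412.  136.  115.2] rpy [-3.141 -0.004 -3.032] F [ 0.2 -0.   0.4] w -0.3 slide [-1.3 -0.3 89.2] turn 0.004645030054181376
```

View pics/w4.png

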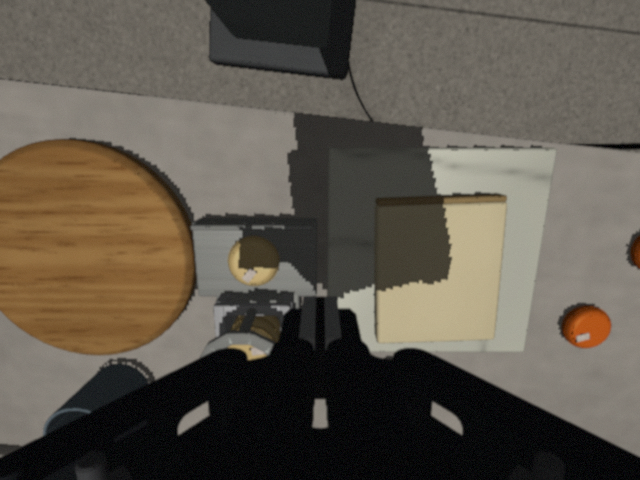

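View pics/s4c.png

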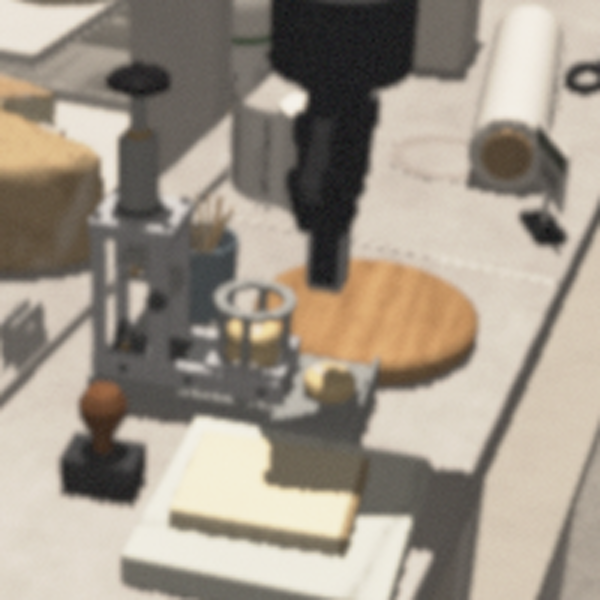

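Call:
play_rows([
  [0, 0, 40],
  [-1, 0, 70],
  [-1, 0, 85],
  [-1, 0, 89],
  [-1, 0, 89],
], turn=[0, 0, 0, 0, 0], fingers=[0, 0, 0, 0, 0])

```text
clock: 7.68
eef_pos: [414.8, 136.5, 27.9]
tool_rot: [3.141, 0.0, -3.032]
force: [-0.4, -0.3, 0.5]
width: 0.3
```

```bash
python3 - <<'E'
from h import *
go(*dw(-50,-69),26,np.pi+TH)
im,d,p=shot('wrist','w5')
E
```

```text
t 7.675 pos [414.8 136.5  27.9] rpy [ 3.141  0.    -3.032] F [-0.4 -0.3  0.5] w 0.3 slide [   2.3 -113.5    1.8] turn 0.004873603071334998
```

View pics/w5.png

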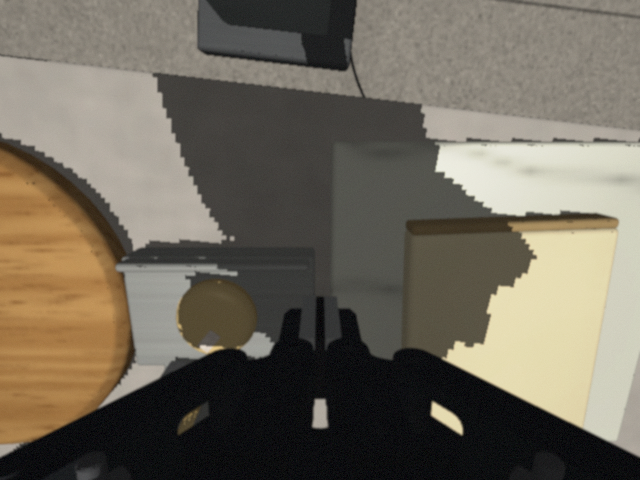

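Call:
play_rows([
  [1, -5, 1],
  [2, -10, 1],
  [2, -15, 1],
  [2, -20, 1],
  [2, -25, 1],
], turn=[0, 0, 0, 0, 0], fingers=[0, 0, 0, 0, 0])

```text
clock: 8.35
eef_pos: [415.6, 111.1, 27.2]
tool_rot: [3.141, 0.001, -3.033]
force: [-0.6, 0.3, 0.3]
width: 0.1
```

Call:
play_rows([
  [0, -5, 0],
  [0, -10, 0],
  [0, -15, 0],
  [0, -20, 0],
  [0, -25, 0],
], turn=[0, 0, 0, 0, 0], fingers=[0, 0, 0, 0, 0])

```text
clock: 8.98
eef_pos: [418.4, 85.9, 27.2]
tool_rot: [3.141, 0.001, -3.033]
force: [0.1, 0.7, -0.8]
width: -0.3
```

```bash
python3 - <<'E'
from h import *
go(*dw(-50,-69),26,np.pi+TH)
im,d,p=shot('wrist','w6')
E
```

```text
t 8.975 pos [418.4  85.9  27.2] rpy [ 3.141e+00  1.000e-03 -3.033e+00] F [ 0.1  0.7 -0.8] w -0.3 slide [  0.3 -62.8   1.1] turn 0.004146211763050189
```

View pics/w6.png

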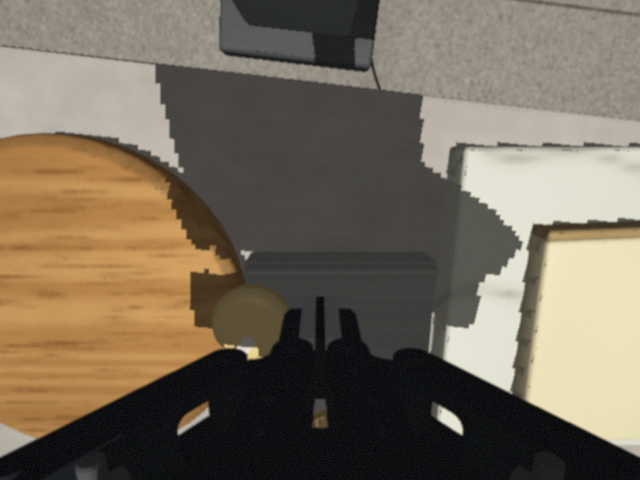

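Call:
play_rows([
  [0, -5, 1],
  [0, -10, 1],
  [0, -15, 1],
  [0, -20, 1],
  [0, -25, 1],
], turn=[0, 0, 0, 0, 0], fingers=[0, 0, 0, 0, 0])

```text
clock: 9.65
eef_pos: [421.1, 59.8, 26.2]
tool_rot: [-3.141, 0.0, -3.034]
force: [-0.2, -0.2, 0.3]
width: 0.1
```

Call:
play_rows([
  [0, -5, 0],
  [0, -10, 0],
  [0, -15, 0],
  [0, -20, 0],
  [0, -25, 0],
], turn=[0, 0, 0, 0, 0], fingers=[0, 0, 0, 0, 0])

```text
clock: 10.28
eef_pos: [423.8, 34.6, 26.2]
tool_rot: [-3.141, 0.0, -3.034]
force: [0.4, -0.9, 0.4]
width: 0.2
```

```bash
python3 - <<'E'
from h import *
go(*dw(-50,-69),26,np.pi+TH)
im,d,p=shot('wrist','w7')
E
```

```text
t 10.275 pos [423.8  34.6  26.2] rpy [-3.141  0.    -3.034] F [ 0.4 -0.9  0.4] w 0.2 slide [  0.1 -11.2   0.2] turn 0.003054788638873873
```

View pics/w7.png

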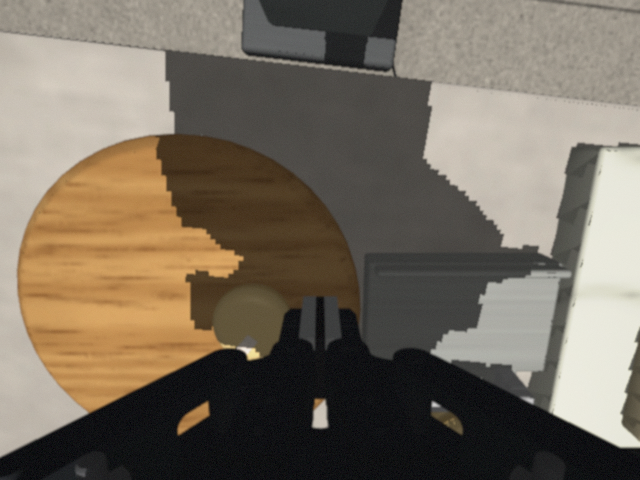

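Cheese at (248,315) is on the board, ahead of the fingers. A last bit of push, then back off in +y and up.

Call:
play_rows([
  [0, -4, 0],
  [0, -8, 0],
  [0, -11, 0],
  [0, -13, 0],
  [0, -13, 0],
], turn=[0, 0, 0, 0, 0], fingers=[0, 0, 0, 0, 0])

```text
clock: 10.95
eef_pos: [425.2, 20.7, 26.1]
tool_rot: [-3.14, 0.0, -3.035]
force: [-0.8, 0.7, -0.2]
width: 0.2
```

Call:
play_rows([
  [0, 5, 0],
  [0, 15, 0],
  [0, 20, -20],
  [0, 20, -65],
  [0, 20, -110],
], turn=[0, 0, 0, 0, 0], fingers=[0, 0, 0, 0, 0])

```text
clock: 11.58
eef_pos: [422.4, 41.8, 137.2]
tool_rot: [-3.141, -0.001, -3.033]
force: [1.5, -0.4, 0.1]
width: -0.1
```

Call:
play_rows([
  [0, 0, -50],
  [0, 40, -100],
  [0, 90, -130],
  [0, 145, -130],
  [0, 200, -130],
], turn=[0, 0, 0, 0, 0], fingers=[0, 0, 0, 0, 0])

```text
clock: 12.2
eef_pos: [400.4, 242.8, 267.7]
tool_rot: [-3.141, 0.001, -3.033]
force: [0.8, -0.1, 1.0]
width: -0.3
```

Call:
play_rows([
  [0, 50, 0],
  [0, 100, 0],
  [0, 150, 0],
  [0, 150, 0],
  [0, 150, 0],
], turn=[0, 0, 0, 0, 0], fingers=[0, 0, 0, 0, 0])

```text
clock: 12.82
eef_pos: [383.4, 391.6, 267.2]
tool_rot: [-3.14, -0.0, -3.032]
force: [1.0, -1.2, -0.1]
width: 0.1
```

```bash
python3 - <<'E'
from h import *
go(0,0,0)
im,d,p=shot('top','t8'); cv2.imwrite('pics/t8c.png',cv2.resize(im[170:330,270:490],None,fx=3.6,fy=3.6,interpolation=cv2.INTER_CUBIC))
im,d,p=shot('side','s8')
E
```

```text
t 12.825 pos [383.4 391.6 267.2] rpy [-3.14  -0.    -3.032] F [ 1.  -1.2 -0.1] w 0.1 slide [ 424.  -346.7  267.9] turn None
```

View pics/t8c.png

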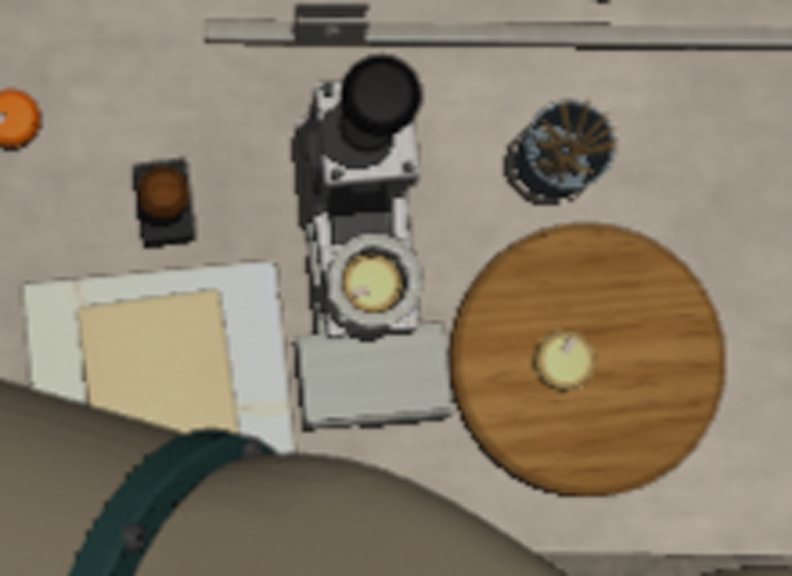

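View pics/s8.png

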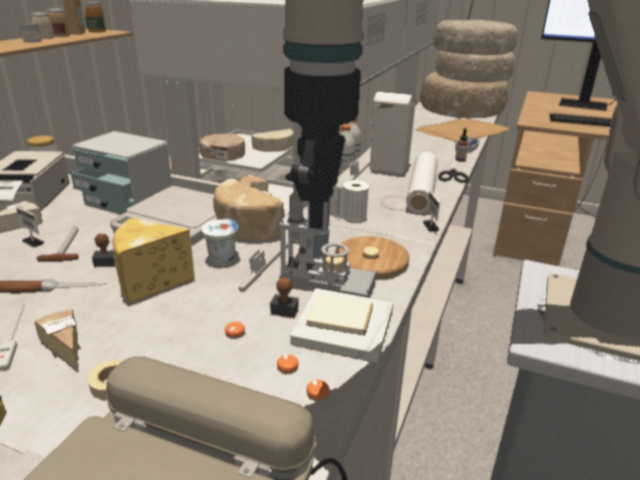

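The cheese lies near the board's centre, at (565,360) in the top crop. The board, pot and stamp are unmoved, the plunger is up and the landing is empty. Handing in.

```bash
python3 - <<'E'
from cell import ctrl
print(ctrl.finish_job())
E
```

```text
the job is handed in; nothing more can be done
None
```

I pressed the plunger once to its stop: about 20 mm of travel, with the force rising to 19.9 N. It came back up and one mini cheese lay on the landing. With the shut fingertips I pushed that cheese along the landing towards -y onto the round wooden board, then backed the arm off and handed in at about 13 s.

**Last checks (top and side pictures):**
- The cheese lies flat, wholly on the board and about 15 mm from its centre. The landing is empty and the plunger is up.
- The other cheeses are still in the magazine; I could not count them one by one.
- The board, pick pot and date stamp look unmoved.
- The slab and slice look unmoved in the side view, but the arm hid part of them in the last top view.
- No check failed. The cameras' position estimates differed from each other by up to about 3 mm.

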